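Push two firing trays home into their V-stops

TASK

Line the two loaded firing trays up for the porcelain furnace: push the large round tray along the bench fully home into the long-armed V-shaped stop on the robot's left, and the small round tray fully home into the short-armed V-shaped stop on its right, so that each rim rests against both arms of its stop. Push them gently with the fingertips, in either order; do not grip, lift or tip them. Leave the jars, the bottle, the plaster models and the spatula where they are.

Things in the scene. Friction and masses are not known exactly. Their poses are not given: they have to be found in the camera images.
- tray_large: the large round firing tray: a flat pale ceramic disc 84 mm in diameter and 18 mm thick, about 130 g, loose on the bench, with six thin pins (four carrying tooth crowns) standing on it up to 39 mm above the bench, all within 25 mm of its centre. Origin at the centre of its underside, z up; it may be turned any way about z
- tray_small: the small round firing tray: the same but 58 mm in diameter, 18 mm thick, about 70 g, with three pins (two with crowns) within 19 mm of its centre, up to 39 mm above the bench. Origin at the centre of its underside, z up
- stop_long: long-armed V-shaped steel stop bolted down on the robot's left: two bars 75 mm long, 14 mm wide, 14 mm high, meeting at a right angle. It opens along its own -y (to the right, turned up to 0.3 rad). Origin, at bench height: where the large tray's centre lies when its rim touches both bars. Inner corner 59 mm from it along +y; inner tips of the bars at x = +-53 mm, y = +6 mm
- stop_short: short-armed V-shaped steel stop bolted down on the robot's right: two bars 52 mm long, 14 mm wide, 14 mm high, meeting at a right angle. It opens along its own +y (to the left, turned up to 0.3 rad). Origin, at bench height: where the small tray's centre lies when its rim touches both bars. Inner corner 41 mm from it along -y; inner tips of the bars at x = +-37 mm, y = -4 mm
- jar_powder: bystander: lidded jar, 60 mm in diameter, 62 mm high. It stays where it is. Origin at the centre of its underside, z up.
- jar_big: bystander: big lidded jar, 84 mm in diameter, 85 mm high. It stays where it is. Origin at the centre of its underside, z up.
- jar_low: bystander: low lidded jar, 54 mm in diameter, 50 mm high. It stays where it is. Origin at the centre of its underside, z up.
- dropper: bystander: small dropper bottle, 30 mm in diameter, 94 mm high with its nozzle. It stays where it is. Origin at the centre of its underside, z up.
- model_jaw: bystander: plaster model of one jaw, about 60 x 58 mm, 36 mm high. It stays where it is. Origin at the centre of its underside, z up.
- model_pair: bystander: plaster models of two jaws closed on each other, about 60 x 58 mm, 62 mm high. It stays where it is. Origin at the centre of its underside, z up.
- spatula: bystander: spatula about 170 mm long lying flat along its x axis. It stays where it is.

How it is judged:
By the outcome, as a careful person would: the job done as asked, in the order asked, and still so for the second after the job is handed in, with the robot touching nothing.
It also fails if it takes over 72 s, if anything falls off the work surface, if the arm or the gripper's body presses on something with over 40 N, if the wrist force passes 120 N, or if a joint passes its speed limit or range.

ROBOT

A 6-joint arm with a two-finger parallel gripper is mounted at the origin on the work surface. World frame = base frame: x ahead of the robot, y to its left, z up, the work surface at z = 0. Lengths are in m, angles in rad, forces in N, time in s.
With the tool pointing down it reaches from about 0.425 to 0.95 m from the base axis. Payload 14.7 kg.
Tool frame: the origin (TCP) lies at the centre of the arm's flange, where the gripper is bolted on; the fingertips stand 173 mm ahead of it and the grasp point (between the pads) lies 155 mm ahead of it; z points along the fingers, y is the line along which they close (so a half turn about z gives the same grasp; the last joint's range is limited). The gripper opens to 85 mm and grips with 20 to 120 N. Pads are 22 mm wide; open, the fingers measure 114 mm over their backs; the gripper's body (76 mm by 85 mm) begins 54 mm behind the grasp point. The pads swing forward as they close: fully open they stand 13 mm farther back than shut.
Start: joints at [1.227, 0.48, 1.596, -0, 1.065, -0.047], TCP at [0.19, 0.622, 0.405] pointing down, gripper open.
Joint ranges: [-2.75, 2.75], [-0.82, 2.05], [0.23, 2.67], [-1.56, 4.7], [0.09, 2.69], [-2.92, 2.92]. Speed limits (rad/s): [1.89, 1.89, 2.39, 3.01, 3.01, 3.01].

INTERFACE

Orientations are given as a rotation vector (axis times angle).
In Python, from bench import bot gives the robot as it stands.
- The arm moves only by the tool apply_moves, never from a script. Its argument "plan" is a list of rows, each a list of 7 numbers: the shift along the tool's x, y, z in cm, then the turn, a rotation vector about the tool's x, y, z in degrees, then the opening in per cent of the stroke, from 0 (shut) to 100 (fully open). In form: [[tx, ty, tz, rx, ry, rz, claw], ...]. A call has 1 to 8 rows; each row is the pose to reach, as a shift and turn from the pose commanded when the call began, along the tool's axes at that moment; what a row does not reach only later rows make up. A row lasts 1/10 s, in which the tool goes at most 50 mm and 8.59 degrees, less where a joint would pass 70% of its speed; a pose out of reach is approached as far as the arm can. A call with a gripper value outside its range is refused whole. The fingers move at their own pace and stop on an object; "squeeze" is the grip in N (left out, the last holds). Time passes only in rows, so rows that repeat a pose let the fingers close. It gives the time, the measured TCP pose, the force, the opening and the grip force at its end, in the units of the state.
- bot.state(): the state, without advancing time (a new reading comes with each control period).
- bot.camera(name): name is "scene" or "top" or "wrist"; returns a dict with "image" (400x640x3 uint8, red, green, blue), "z_map" (400x640 float32, m along the optical axis (not along the pixel's ray), 0 where there is no reading), "camera_matrix" (3x3 intrinsics, pixels), "world_to_cam" (4x4, takes a point from world to camera coordinates). Camera axes: x right, y up, looking along -z (the intrinsics and any distortion apply to the point x, -y, -z); pixel columns grow to the right and rows downward; lengths in m; the calibration is good to about 2 mm. A picture is of the moment at which its call begins.
- bot.finish_job(): hands the job in; it is judged then, once.
The state is a dict: "t": time; "joint_pos": joint angles; "qvel": joint speeds; "effort": joint torques, N m; "tool_pos": TCP position; "eef_rot": TCP orientation; "ft_force": force on the tool from outside, world axes, zero at the start; "torque": the same for the moment, N m; "opening": finger opening in m; "grip_force": force on a finger pad.
Only numpy, scipy, OpenCV 4.12 (cv2) and the standard library are available. Lean on these libraries where they do the work, as an engineer would, in place of code of your own. Each camera call takes 0.05 s, during which the arm holds its last target. There are 200 camera calls.

## Working session

There is one attempt and no reset: what is moved stays moved. The work goes in short steps, Python scripts to look and compute and a tool call to move; the robot and the scene stay as the last step left them, time stands still between calls to the robot, and variables do not carry over. Pictures are saved under pics/ and viewed, at most 10 in all, crops included, and the job is handed in when it is done.

Besides the shell and the picture viewer there is one more tool, called after "Call:" by a JSON object that holds its "api" and its "payload". apply_moves: Moves the arm, as the interface text tells. Its arguments: {"type":"object","properties":{"plan":{"type":"array","items":{"type":"array","items":{"type":"number"}}},"squeeze":{"type":"number"}},"required":["plan"]}

```bash
mkdir -p pics; ls; python3 - <<'E'
from bench import bot
import cv2,numpy as np,pickle
s=bot.state();print(s['t'],s['tool_pos'],s['eef_rot'],s['opening'])
for n in ['top','scene']:
    c=bot.camera(n);cv2.imwrite(f'pics/{n}0.png',c['image'][...,::-1]);pickle.dump(c,open(n+'0.pkl','wb'));print(n,c['camera_matrix'].round(1).tolist(),c['world_to_cam'].round(3).tolist(),[k for k in c])
E
```

```text
pics
0.0 [0.19003598 0.62139625 0.40406002] [-4.64472969e-01 -3.10685721e+00  1.82719448e-03] 0.08547478577143407
top [[432.9, 0.0, 316.8], [0.0, 432.9, 198.9], [0.0, 0.0, 1.0]] [[0.014, -1.0, -0.003, -0.005], [0.995, 0.013, 0.097, -0.59], [-0.097, -0.004, 0.995, -1.222], [0.0, 0.0, 0.0, 1.0]] ['image', 'z_map', 'camera_matrix', 'world_to_cam']
scene [[462.1, 0.0, 314.2], [0.0, 462.1, 197.2], [0.0, 0.0, 1.0]] [[0.758, 0.652, -0.003, -0.423], [-0.444, 0.52, 0.73, 0.24], [0.477, -0.552, 0.684, -1.406], [0.0, 0.0, 0.0, 1.0]] ['image', 'z_map', 'camera_matrix', 'world_to_cam']
```

View pics/top0.png

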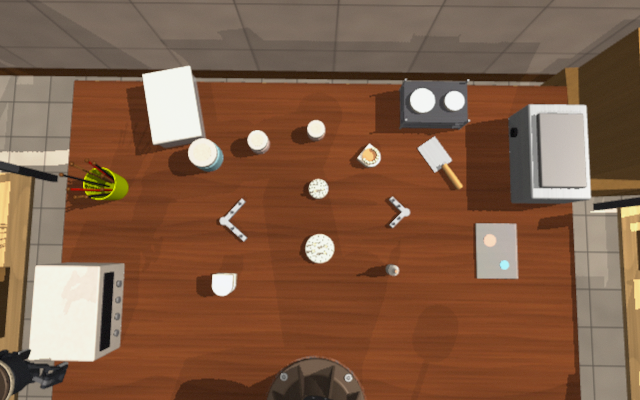

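View pics/scene0.png

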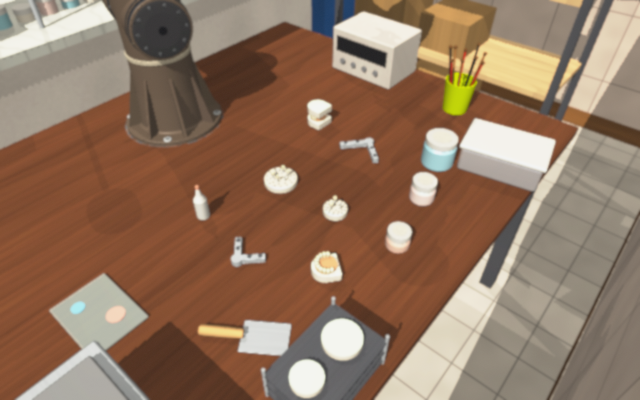

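The top view shows the large tray at (319,248), the small tray at (318,188), the long stop's corner at (222,222), the short stop's corner at (406,212) and the dropper at (392,270). The scene view agrees, with the trays at (281,180) and (335,209) and the stop corners at about (372,143) and (237,259).

```bash
cat >h.py <<'E'
import numpy as np,cv2
def ray(c,u,v,z):
    K=c['camera_matrix'];T=c['world_to_cam'];R=T[:3,:3];o=-R.T@T[:3,3]
    p=np.linalg.inv(K)@[u,v,1.];d=R.T@[p[0],-p[1],-p[2]]
    return (o+d*(z-o[2])/d[2])
def rect(c,x0,x1,y0,y1,z,s=.0005):
    "orthorectify plane z: rows = x descending, cols = y descending"
    K=c['camera_matrix'];T=c['world_to_cam']
    X,Y=np.meshgrid(np.arange(x1,x0,-s),np.arange(y1,y0,-s),indexing='ij')
    P=np.stack([X,Y,0*X+z,0*X+1],-1)@T.T
    q=np.stack([P[...,0],-P[...,1],-P[...,2]],-1)@K.T
    m=(q[...,:2]/q[...,2:]).astype(np.float32)
    return cv2.remap(c['image'],m[...,0],m[...,1],cv2.INTER_LINEAR)
def cloud(c):
    K=c['camera_matrix'];T=c['world_to_cam'];z=c['z_map'];v,u=np.indices(z.shape)
    p=np.stack([(u-K[0,2])/K[0,0]*z,-(v-K[1,2])/K[1,1]*z,-z],-1)
    return (p-T[:3,3])@T[:3,:3]
E
python3 - <<'E'
import pickle
from h import *
for n in ['top','scene']:
    c=pickle.load(open(n+'0.pkl','rb'));W=cloud(c)
    hsv=cv2.cvtColor(c['image'],cv2.COLOR_RGB2HSV)
    m=((hsv[...,1]<90)&(hsv[...,2]>110)).astype(np.uint8)
    k,L,S,C=cv2.connectedComponentsWithStats(m)
    for i in range(1,k):
        if S[i,4]<60: continue
        w=W[L==i]; 
        if not(.25<w[:,0].mean()<.95 and abs(w[:,1].mean())<.45): continue
        cn=cv2.findContours((L==i).astype(np.uint8),0,2)[0][0]
        print(n,S[i],ray(c,*C[i],.018).round(3)[:2],'zmed,max',np.median(w[:,2]).round(3),np.percentile(w[:,2],95).round(3),'ext',np.percentile(w[:,:2],[2,98],0).round(3).tolist())
E
```

```text
top [410  88  26  25 533] [ 0.891 -0.307] zmed,max 0.086 0.09 ext [[0.836, -0.326], [0.902, -0.257]]
top [444  90  22  21 356] [ 0.891 -0.402] zmed,max 0.085 0.09 ext [[0.843, -0.412], [0.897, -0.354]]
top [307 120  19  20 282] [0.8   0.009] zmed,max 0.05 0.055 ext [[0.769, -0.015], [0.818, 0.034]]
top [247 130  23  23 390] [0.762 0.179] zmed,max 0.062 0.067 ext [[0.728, 0.149], [0.782, 0.202]]
top [417 136  35  37 680] [ 0.729 -0.34 ] zmed,max 0.003 0.008 ext [[0.685, -0.387], [0.778, -0.301]]
top [357 143  24  24 249] [ 0.718 -0.151] zmed,max 0.023 0.038 ext [[0.692, -0.183], [0.755, -0.116]]
top [308 179  21  20 327] [0.622 0.   ] zmed,max 0.018 0.036 ext [[0.596, -0.026], [0.649, 0.027]]
top [389 196  22  32 235] [ 0.557 -0.236] zmed,max 0.014 0.02 ext [[0.515, -0.265], [0.597, -0.211]]
top [219 198  28  44 361] [0.526 0.245] zmed,max 0.014 0.019 ext [[0.472, 0.211], [0.585, 0.284]]
top [305 234  30  30 697] [ 0.449 -0.006] zmed,max 0.019 0.035 ext [[0.411, -0.045], [0.486, 0.033]]
top [388 264  12  12 102] [ 0.39  -0.218] zmed,max 0.061 0.08 ext [[0.374, -0.236], [0.406, -0.198]
[... 846 characters left out ...]
41] zmed,max 0.012 0.016 ext [[0.505, -0.266], [0.601, -0.203]]
scene [310 251  33  32 682] [ 0.724 -0.156] zmed,max 0.021 0.035 ext [[0.678, -0.181], [0.756, -0.102]]
scene [ 237  296  103   70 1809] [ 0.743 -0.344] zmed,max 0.002 0.007 ext [[0.684, -0.389], [0.811, -0.239]]
scene [ 319  317   46   45 1612] [ 0.848 -0.261] zmed,max 0.084 0.087 ext [[0.829, -0.324], [0.903, -0.251]]
scene [381 334   9  31 140] [ 0.919 -0.225] zmed,max 0.043 0.089 ext [[0.901, -0.253], [0.93, -0.19]]
scene [ 287  358   39   41 1285] [ 0.848 -0.359] zmed,max 0.084 0.087 ext [[0.835, -0.407], [0.896, -0.349]]
scene [260 367  10  30 139] [ 0.797 -0.409] zmed,max 0.031 0.089 ext [[0.769, -0.421], [0.816, -0.387]]
```

```bash
cat >>h.py <<'E'
from scipy.spatial.transform import Rotation as Ro
def fitstop(W,x0,x1,y0,y1,d,sgn):
    "centroid + PCA of the top faces of a V; d centroid->origin, sgn +1 opens to -y"
    m=(W[...,0]>x0)&(W[...,0]<x1)&(W[...,1]>y0)&(W[...,1]<y1)&(W[...,2]>.0105)&(W[...,2]<.018)
    p=W[m][:,:2];mu=p.mean(0);w,V=np.linalg.eigh(np.cov(p.T))
    ax=V[:,0]*np.sign(V[1,0])*sgn   # towards the corner
    return mu,ax,mu-ax*d,len(p),np.sqrt(w)
def go(s,x,y,z,ang):
    "shift (cm, tool axes), turn (deg) so TCP at x,y,z+.173 tips, tool down, tool x at ang deg"
    R=Ro.from_rotvec(s['eef_rot']);a=np.radians(ang)
    G=Ro.from_matrix(np.array([[np.cos(a),np.sin(a),0],[np.sin(a),-np.cos(a),0],[0,0,-1]]))
    t=R.inv().apply(np.array([x,y,z+.173])-s['tool_pos'])*100
    return t.round(2),np.degrees((R.inv()*G).as_rotvec()).round(1)
E
python3 - <<'E'
import pickle
from h import *
from bench import bot
for n in ['top','scene']:
    W=cloud(pickle.load(open(n+'0.pkl','rb')))
    for a in [(.45,.61,.2,.31,.0365,1),(.49,.62,-.29,-.2,.0255,-1)]:
        mu,ax,o,k,sd=fitstop(W,*a);print(n,mu.round(4),'ax',np.degrees(np.arctan2(ax[1],ax[0])).round(1),'o',o.round(4),k,sd.round(4))
s=bot.state();print(go(s,.43,-.075,.12,80))
E
```

```text
top [0.5267 0.2472] ax 96.8 o [0.531 0.211] 254 [0.0198 0.0325]
top [ 0.5576 -0.2345] ax -93.3 o [ 0.559  -0.2091] 172 [0.0151 0.0238]
scene [0.5287 0.2444] ax 92.1 o [0.5301 0.2079] 215 [0.02   0.0335]
scene [ 0.5596 -0.2363] ax -88.7 o [ 0.559  -0.2108] 315 [0.0151 0.023 ]
(array([-43.32, -59.57,  11.17]), array([-0.1,  0. , 83. ]))
```

```bash
python3 - <<'E'
from h import *
from bench import bot
s=bot.state()
for a in [(.45,.40,.2,120),(.45,-.075,.15,85),(.440,-.075,.05,85)]: print(*go(s,*a))
E
```

```text
[-31.34 -13.57   3.13] [-0.1  0.  43. ]
[-45.23 -58.98   8.17] [-0.1  0.  78. ]
[-44.28 -59.27  18.17] [-0.1  0.  78. ]
```

Call:
{"api": "apply_moves", "payload": {"plan": [[-31.3, -13.6, 3.1, 0, 0, 43, 59], [-31.3, -13.6, 3.1, 0, 0, 43, 59], [-31.3, -13.6, 3.1, 0, 0, 43, 59], [-31.3, -13.6, 3.1, 0, 0, 43, 59], [-31.3, -13.6, 3.1, 0, 0, 43, 59], [-31.3, -13.6, 3.1, 0, 0, 43, 59], [-31.3, -13.6, 3.1, 0, 0, 43, 59], [-31.3, -13.6, 3.1, 0, 0, 43, 59]]}}

```text
t: 0.9
tool_pos: [0.4529, 0.3966, 0.3729]
eef_rot: [1.576, 2.717, -0.002]
ft_force: [-0.8, -0.0, 0.5]
opening: 0.0505
grip_force: 0.0
```

```bash
python3 - <<'E'
from h import *
from bench import bot
s=bot.state();print(s['t'],s['tool_pos'],s['ft_force'])
for a in [(.45,-.075,.15,85),(.440,-.075,.05,85)]: print(*go(s,*a))
E
```

```text
0.9 [0.45292782 0.39664305 0.37292152] [-0.80907312 -0.00566061  0.46031516]
[-40.79 -23.66   5.05] [-0.   0.1 34.8]
[-40.29 -24.53  15.05] [-0.   0.1 34.8]
```

Call:
{"api": "apply_moves", "payload": {"plan": [[-40.8, -23.7, 5, 0, 0, 35, 59], [-40.8, -23.7, 5, 0, 0, 35, 59], [-40.8, -23.7, 5, 0, 0, 35, 59], [-40.8, -23.7, 5, 0, 0, 35, 59], [-40.8, -23.7, 5, 0, 0, 35, 59], [-40.8, -23.7, 5, 0, 0, 35, 59], [-40.8, -23.7, 5, 0, 0, 35, 59], [-40.8, -23.7, 5, 0, 0, 35, 59]]}}

```text
t: 1.7
tool_pos: [0.448, 0.0007, 0.3314]
eef_rot: [2.316, 2.123, 0.0]
ft_force: [1.0, 1.2, -0.1]
opening: 0.0506
grip_force: 0.0
```

```bash
python3 - <<'E'
from h import *
from bench import bot
s=bot.state();print(s['t'],s['tool_pos'],s['ft_force'])
for a in [(.45,-.075,.15,85),(.440,-.075,.03,85)]: print(*go(s,*a))
E
```

```text
1.7 [0.44803303 0.00069642 0.33142332] [ 1.01322087  1.22482379 -0.05960314]
[-7.52  0.85  0.84] [ 0. -0.  0.]
[-7.61 -0.15 12.84] [ 0. -0.  0.]
```

Call:
{"api": "apply_moves", "payload": {"plan": [[-4, 0, 0.5, 0, 0, 0, 59], [-7.6, 0, 1, 0, 0, 0, 59], [-7.6, 0, 5, 0, 0, 0, 59], [-7.6, -0.1, 9, 0, 0, 0, 59], [-7.6, -0.1, 12, 0, 0, 0, 59], [-7.6, -0.1, 12.8, 0, 0, 0, 59], [-7.6, -0.1, 12.8, 0, 0, 0, 59]]}}

```text
t: 2.4
tool_pos: [0.4406, -0.0731, 0.2029]
eef_rot: [-2.315, -2.121, 0.002]
ft_force: [0.7, -0.2, 1.4]
opening: 0.0503
grip_force: 0.0
```

```bash
python3 - <<'E'
from h import *
from bench import bot
s=bot.state();print(s['t'],s['tool_pos'],s['ft_force'])
w=bot.camera('wrist');c=bot.camera('scene')
W=cloud(c);x,y,z=s['tool_pos']
m=(abs(W[...,0]-x)<.06)&(abs(W[...,1]-y)<.03)&(W[...,2]>.006)&(W[...,2]<.06)
print(m.sum(),np.sort(W[m][:,2])[:15].round(3))
a=cv2.cvtColor(w['image'],cv2.COLOR_RGB2BGR);b=cv2.resize(c['image'][120:270,180:400,::-1],(640,436))
cv2.imwrite('pics/w1.png',cv2.resize(np.vstack([a,b]),(456,596)))
print(w['world_to_cam'].round(3).tolist())
E
```

```text
2.4 [ 0.4406132  -0.07312938  0.20289006] [ 0.66406937 -0.23929223  1.36957958]
154 [0.006 0.006 0.006 0.007 0.008 0.009 0.009 0.009 0.011 0.011 0.013 0.014
 0.015 0.015 0.016]
[[0.996, -0.088, -0.001, -0.445], [0.084, 0.961, -0.263, 0.015], [0.024, 0.262, 0.965, -0.175], [0.0, 0.0, 0.0, 1.0]]
```

View pics/w1.png

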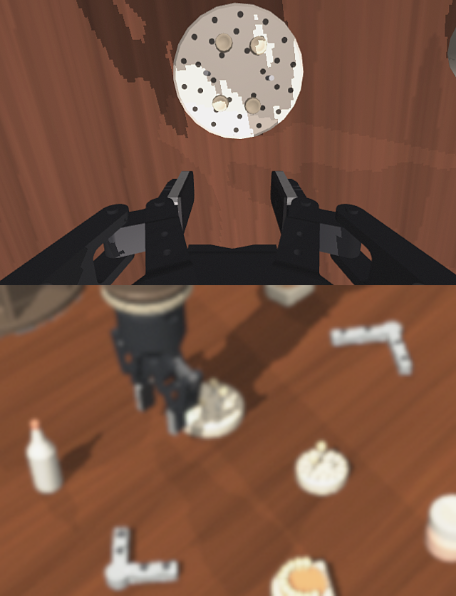

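The wrist view shows the large tray at (238,70), centred between the two fingertips at (182,187) and (284,187); the scene crop shows the fingers just short of the tray. I'll measure tip height and tray from the wrist depth.

```bash
cat >>h.py <<'E'
def wrist(bot,s):
    "wrist look: lowest fingertip z; tray centre(s) by circle round the pale top"
    w=bot.camera('wrist');W=cloud(w);x,y,z=s['tool_pos'];ok=w['z_map']>0
    near=ok&(np.hypot(W[...,0]-x,W[...,1]-y)<.055)&(W[...,2]>.004)&(w['image'].max(2)<140)
    tip=np.percentile(W[near][:,2],[.5,2,5]).round(4) if near.any() else None
    hsv=cv2.cvtColor(w['image'],cv2.COLOR_RGB2HSV)
    m=(ok&(hsv[...,1]<70)&(hsv[...,2]>90)&(W[...,2]>.012)&(W[...,2]<.045)).astype(np.uint8)
    out=[]
    for cn in cv2.findContours(m,0,1)[0]:
        if cv2.contourArea(cn)<1500: continue
        P=np.array([ray(w,*q,.018)[:2] for q in cn[:,0]])
        (c,r)=cv2.minEnclosingCircle((P*1000).astype(np.float32));out.append((np.round(c,1),round(r,1)))
    return w,tip,out
E
python3 - <<'E'
from h import *
from bench import bot
s=bot.state();w,tip,o=wrist(bot,s);print(tip,o,s['tool_pos'])
E
```

```text
[0.0187 0.0433 0.056 ] [(array([449.9,  -5.7]), 41.5)] [ 0.44136422 -0.07328177  0.20446383]
```

Call:
{"api": "apply_moves", "payload": {"plan": [[0, 0, 1.2, 0, 0, 0, 59], [0, 0, 2, 0, 0, 0, 59], [0, 0, 2.4, 0, 0, 0, 59], [0, 0, 2.4, 0, 0, 0, 59]]}}

```text
t: 2.95
tool_pos: [0.4409, -0.0734, 0.1796]
eef_rot: [-2.316, -2.122, 0.0]
ft_force: [0.3, 0.1, 0.7]
opening: 0.0507
grip_force: 0.0
```

```bash
python3 - <<'E'
from h import *
from bench import bot
s=bot.state();print(s['t'],s['tool_pos'],s['ft_force'])
x,y,z=s['tool_pos']
for n in ['wrist','scene']:
    c=bot.camera(n);W=cloud(c)
    m=(abs(W[...,0]-x)<.05)&(abs(W[...,1]-y)<.016)&(W[...,2]>.003)&(W[...,2]<.1)
    q=W[m];print(n,m.sum(),np.sort(q[:,2])[:12].round(4),q[np.argsort(q[:,2])[:5]].round(3).tolist())
print(*go(s,.441,-.055,.004,85))
E
```

```text
2.95 [ 0.44092221 -0.07337684  0.17960491] [0.26638921 0.07157713 0.68175024]
wrist 27583 [0.0085 0.0086 0.0087 0.0087 0.0088 0.0088 0.0088 0.009  0.0093 0.0093
 0.0093 0.0093] [[0.415, -0.079, 0.008], [0.415, -0.078, 0.009], [0.415, -0.08, 0.009], [0.467, -0.071, 0.009], [0.416, -0.067, 0.009]]
scene 405 [0.0047 0.0069 0.008  0.0094 0.0098 0.0101 0.0104 0.0112 0.0113 0.0115
 0.0124 0.0124] [[0.419, -0.085, 0.005], [0.412, -0.071, 0.007], [0.414, -0.066, 0.008], [0.413, -0.078, 0.009], [0.413, -0.068, 0.01]]
[ 1.83 -0.15  0.26] [-0. -0. -0.]
```

```bash
python3 - <<'E'
from h import *
from bench import bot
s=bot.state()
for a in [(.446,-.051,.005,85),(.464,-.006,.005,86.5),(.481,.036,.005,88)]: print(*go(s,*a))
E
```

```text
[2.28 0.3  0.18] [ 0.  0. -0.]
[6.92 1.7  0.18] [ 0.   0.  -1.5]
[11.25  3.03  0.18] [ 0.  0. -3.]
```

Call:
{"api": "apply_moves", "payload": {"plan": [[0.8, 0.1, 0.2, 0, 0, 0, 59], [1.6, 0.2, 0.2, 0, 0, 0, 59], [2.3, 0.3, 0.2, 0, 0, 0, 59], [3.2, 0.6, 0.2, 0, 0, -0.3, 59], [4.1, 0.9, 0.2, 0, 0, -0.6, 59], [5.0, 1.2, 0.2, 0, 0, -0.9, 59], [5.9, 1.4, 0.2, 0, 0, -1.2, 59], [6.9, 1.7, 0.2, 0, 0, -1.5, 59]]}}

```text
t: 3.85
tool_pos: [0.464, -0.0053, 0.1775]
eef_rot: [-2.288, -2.153, 0.0]
ft_force: [0.1, -0.9, 0.9]
opening: 0.0505
grip_force: 0.4
```

```bash
python3 - <<'E'
from h import *
from bench import bot
s=bot.state();w,tip,o=wrist(bot,s);print(s['t'],o,s['tool_pos'],s['ft_force'])
for a in [(.500,.084,.005,89.5),(.532,.155,.005,92)]: print(*go(s,*a))
E
```

```text
3.85 [(array([467. ,  38.7]), 41.4)] [ 0.46404982 -0.00534905  0.1775358 ] [ 0.0670008  -0.85691585  0.92987492]
[ 9.14  3.05 -0.05] [-0. -0. -3.]
[16.42  5.81 -0.05] [-0.  -0.  -5.5]
```

Call:
{"api": "apply_moves", "payload": {"plan": [[1.0, 0.3, 0, 0, 0, -0.3, 59], [2.0, 0.6, 0, 0, 0, -0.6, 59], [3.0, 1.0, 0, 0, 0, -1.0, 59], [4.0, 1.3, 0, 0, 0, -1.3, 59], [5.0, 1.7, 0, 0, 0, -1.6, 59], [6.0, 2.0, 0, 0, 0, -2.0, 59], [7.0, 2.3, 0, 0, 0, -2.3, 59], [8.0, 2.7, 0, 0, 0, -2.6, 59]]}}

```text
t: 4.7
tool_pos: [0.4959, 0.0729, 0.1775]
eef_rot: [-2.238, -2.204, 0.0]
ft_force: [0.3, -0.4, -0.0]
opening: 0.0502
grip_force: 0.5
```

```bash
python3 - <<'E'
from h import *
from bench import bot
s=bot.state();w,tip,o=wrist(bot,s);print(s['t'],o,s['tool_pos'],s['ft_force'])
W=cloud(w);mu,ax,O,k,sd=fitstop(W,.45,.62,.2,.31,.0365,1);print(mu,O,np.degrees(np.arctan2(ax[1],ax[0])),k,sd)
cv2.imwrite('pics/w2.png',w['image'][...,::-1])
for a in [(.532,.155,.005,92),(.5305,.164,.005,93)]: print(*go(s,*a))
E
```

```text
4.7 [(array([496.8, 116.9]), 41.3)] [0.4958551  0.07290661 0.17752392] [ 0.30518324 -0.38533108 -0.02962591]
[nan nan] [nan nan] nan 0 [nan nan]
[ 8.26  3.49 -0.05] [-0.   0.  -2.9]
[ 9.16  3.33 -0.05] [-0.   0.  -3.9]h.py:22: RuntimeWarning: Mean of empty slice.
  p=W[m][:,:2];mu=p.mean(0);w,V=np.linalg.eigh(np.cov(p.T))
  ret = um.true_divide(
  avg = a.mean(axis, **keepdims_kw)
h.py:22: RuntimeWarning: Degrees of freedom <= 0 for slice
  p=W[m][:,:2];mu=p.mean(0);w,V=np.linalg.eigh(np.cov(p.T))
  c *= np.true_divide(1, fact)
  c *= np.true_divide(1, fact)
```

View pics/w2.png

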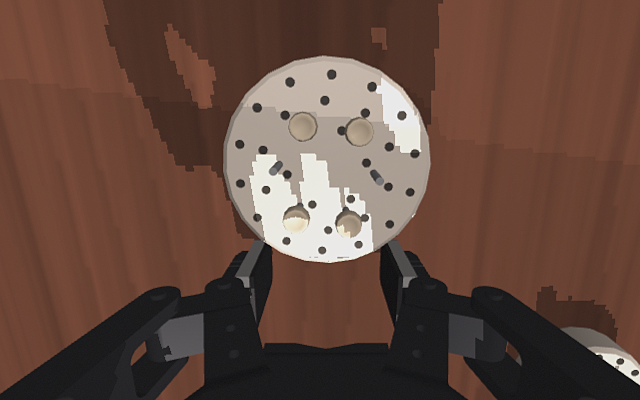

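The tray sits symmetrically against both fingers at (324,160), and the small tray is just visible at (600,350). Carrying on.

Call:
{"api": "apply_moves", "payload": {"plan": [[1.0, 0.4, 0, 0, 0, -0.4, 59], [2.0, 0.8, 0, 0, 0, -0.7, 59], [3.0, 1.3, 0, 0, 0, -1.1, 59], [4.0, 1.7, 0, 0, 0, -1.5, 59], [4.9, 2.1, 0, 0, 0, -1.9, 59], [5.7, 2.5, 0, 0, 0, -2.3, 59], [6.4, 2.8, 0, 0, 0, -2.6, 59], [7.0, 3.1, 0, 0, 0, -2.9, 59]]}}

```text
t: 5.55
tool_pos: [0.528, 0.1421, 0.1775]
eef_rot: [-2.182, -2.26, 0.0]
ft_force: [-0.6, -1.0, -0.2]
opening: 0.0503
grip_force: 0.5
```

```bash
python3 - <<'E'
from h import *
from bench import bot
s=bot.state();w,tip,o=wrist(bot,s);print(s['t'],o,s['tool_pos'],s['ft_force'])
W=cloud(w);mu,ax,O,k,sd=fitstop(W,.45,.62,.225,.31,.0365,1);print(mu,O,np.degrees(np.arctan2(ax[1],ax[0])),k,sd)
cv2.imwrite('pics/w3.png',w['image'][...,::-1])
for a in [(.5305,.164,.005,93)]: print(*go(s,*a))
E
```

```text
5.55 [(array([526.8, 186.1]), 41.4), (array([567.3, 234.7]), 25.5), (array([491.9, 229.7]), 26.5)] [0.52802422 0.14212957 0.17753924] [-0.61769141 -0.97384974 -0.21504063]
[0.53444803 0.23594478] [0.53467216 0.19944547] 90.35182485431046 7560 [0.0065465  0.03542955]
[ 2.18  0.32 -0.05] [-0.  0. -1.]
```

View pics/w3.png

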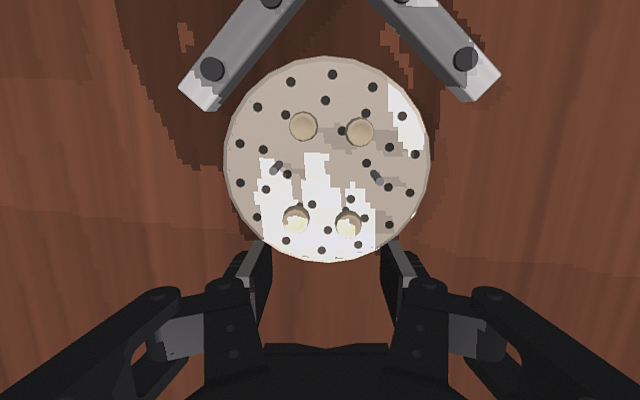

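Both bars are in view, with inner tips at about (210,111) and (472,102); the tray at (327,160) is about 13 px left of their middle.

```bash
python3 - <<'E'
from h import *
from bench import bot
s=bot.state();w=bot.camera('wrist')
a,b=[ray(w,*p,.014)[:2] for p in [(210,111),(472,102)]]
d=b-a;u=d/np.linalg.norm(d);ax=np.array([-u[1],u[0]]);O=(a+b)/2-ax*.006
print(a,b,np.linalg.norm(d),np.degrees(np.arctan2(ax[1],ax[0])),O)
e=O-ax*.0445;print(*go(s,e[0],e[1],.005,94))
E
```

```text
[0.48103341 0.20696076] [0.58352519 0.21397778] 0.10273170372471889 93.91659804712873 [0.53268912 0.20448329]
[ 1.71  0.78 -0.04] [ 0.  -0.  -1.9]
```

Call:
{"api": "apply_moves", "payload": {"plan": [[0.3, 0.2, 0, 0, 0, -0.4, 59], [0.6, 0.35, 0, 0, 0, -0.8, 59], [0.9, 0.5, 0, 0, 0, -1.2, 59], [1.1, 0.6, 0, 0, 0, -1.5, 59], [1.3, 0.7, 0, 0, 0, -1.9, 59], [1.5, 0.75, 0, 0, 0, -1.9, 59], [1.6, 0.75, 0, 0, 0, -1.9, 59], [1.65, 0.75, 0, 0, 0, -1.9, 59]]}}

```text
t: 6.45
tool_pos: [0.5347, 0.1584, 0.1775]
eef_rot: [2.145, 2.296, 0.0]
ft_force: [-0.3, -1.4, 0.1]
opening: 0.0503
grip_force: 0.3
```

```bash
python3 - <<'E'
from h import *
from bench import bot
s=bot.state();w,tip,o=wrist(bot,s);print(s['t'],o,s['tool_pos'],s['ft_force'])
cv2.imwrite('pics/w4.png',w['image'][...,::-1])
E
```

```text
6.45 [(array([530.3, 219.1]), 59.9)] [0.53471636 0.15840956 0.17754387] [-0.26029742 -1.42555418  0.10581339]
```

View pics/w4.png

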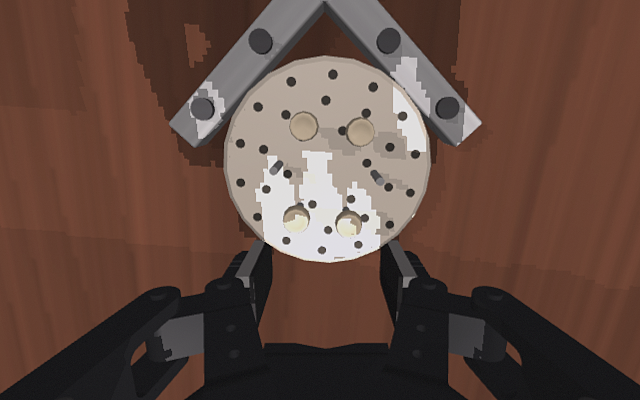

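The tray is aligned and nearly seated in the V, with a thin gap left on each bar. I'll creep until the force rises.

Call:
{"api": "apply_moves", "payload": {"plan": [[0.1, 0, 0, 0, 0, 0, 59], [0.2, 0, 0, 0, 0, 0, 59], [0.25, 0, 0, 0, 0, 0, 59], [0.3, 0, 0, 0, 0, 0, 59]]}}

```text
t: 6.9
tool_pos: [0.5341, 0.1607, 0.1774]
eef_rot: [-2.144, -2.295, 0.002]
ft_force: [-2.2, -13.5, 1.8]
opening: 0.0504
grip_force: 5.9
```

Call:
{"api": "apply_moves", "payload": {"plan": [[0.04, 0, 0, 0, 0, 0, 59], [0.04, 0, 0, 0, 0, 0, 59], [0.04, 0, 0, 0, 0, 0, 59]]}}

```text
t: 7.2
tool_pos: [0.534, 0.1609, 0.1774]
eef_rot: [-2.144, -2.295, 0.003]
ft_force: [-0.2, -13.6, 2.5]
opening: 0.0504
grip_force: 6.2
```

```bash
python3 - <<'E'
from h import *
from bench import bot
s=bot.state();w=bot.camera('wrist');print(s['t'],s['tool_pos'],s['ft_force'],s['torque'])
W=cloud(w);x,y,_=s['tool_pos'];im=w['image']
hsv=cv2.cvtColor(im,cv2.COLOR_RGB2HSV)
m=((hsv[...,1]<70)&(hsv[...,2]>70)&(W[...,2]>.0155)&(W[...,2]<.022)).astype(np.uint8)
m=cv2.morphologyEx(m,cv2.MORPH_OPEN,np.ones((5,5)));cn=max(cv2.findContours(m,0,1)[0],key=cv2.contourArea)
P=np.array([ray(w,*q,.018)[:2] for q in cn[:,0]]);print(cv2.minEnclosingCircle((P*1000).astype(np.float32)))
# inner bar edges
b=(W[...,2]>.0115)&(W[...,2]<.0152)&(hsv[...,1]<70)&(hsv[...,2]>60)&(W[...,1]>y+.05)
p=W[b];O=np.array([.5327,.2045]);
cv2.imwrite('pics/w5.png',cv2.resize(im[0:200,160:500,::-1],None,fx=2.2,fy=2.2))
E
```

```text
7.2 [0.53403716 0.16088022 0.17742751] [ -0.21738538 -13.58843554   2.50140903] [-2.19923531  0.18371925 -0.06293457]
((531.43310546875, 203.8997344970703), 41.336341857910156)
```

View pics/w5.png

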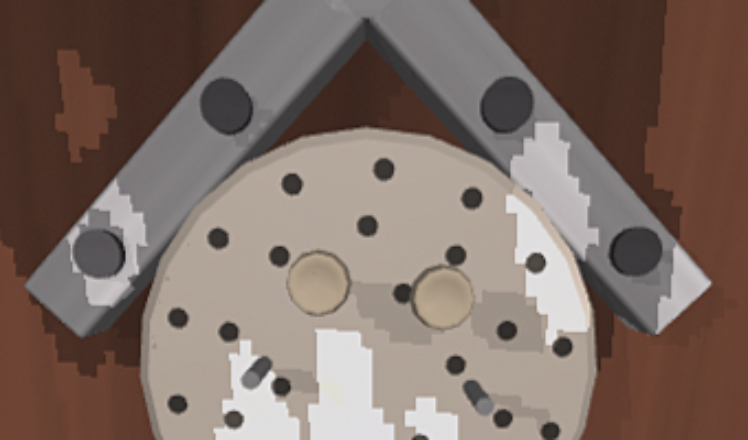

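Seated: the rim touches both bars, at about (235,165) and (510,175) in the crop. Retreating straight back, then up.

Call:
{"api": "apply_moves", "payload": {"plan": [[-0.5, 0, 0, 0, 0, 0, 59], [-1.5, 0, 0, 0, 0, 0, 59], [-3, 0, 0, 0, 0, 0, 59], [-4, 0, 0, 0, 0, 0, 59], [-4, 0, -3, 0, 0, 0, 59], [-4, 0, -7, 0, 0, 0, 59], [-4, 0, -10, 0, 0, 0, 35], [-4, 0, -10, 0, 0, 0, 35]]}}

```text
t: 8.05
tool_pos: [0.5386, 0.1212, 0.2813]
eef_rot: [2.143, 2.292, 0.007]
ft_force: [-0.3, -0.0, -1.2]
opening: 0.0297
grip_force: 0.0
```

```bash
python3 - <<'E'
from h import *
from bench import bot
s=bot.state();print(s['t'],s['tool_pos'],s['opening'],s['joint_pos'].round(2) if hasattr(s['joint_pos'],'round') else s['joint_pos'])
for a in [(.633,.064,.06,80),(.633,.064,.004,80)]: print(*go(s,*a))
E
```

```text
8.05 [0.53857158 0.12115332 0.28127666] 0.02970327247921479 [0.17 0.5  1.94 0.   0.7  0.1 ]
[-6.34  9.01  4.88] [ 0.3 -0.1 13.9]
[-6.34  8.98 10.48] [ 0.3 -0.1 13.9]
```

Call:
{"api": "apply_moves", "payload": {"plan": [[-2, 3, 0.5, 0, 0, 5, 35], [-4, 6, 1.5, 0, 0, 10, 35], [-6.3, 9, 3, 0, 0, 14, 35], [-6.3, 9, 5, 0, 0, 14, 35], [-6.3, 9, 7, 0, 0, 14, 35], [-6.3, 9, 8, 0, 0, 14, 35], [-6.3, 9, 8, 0, 0, 14, 35], [-6.3, 9, 8, 0, 0, 14, 35]]}}

```text
t: 8.85
tool_pos: [0.6313, 0.0649, 0.1978]
eef_rot: [-2.408, -2.017, 0.0]
ft_force: [1.6, 0.1, -0.1]
opening: 0.0301
grip_force: 0.0
```

```bash
python3 - <<'E'
from h import *
from bench import bot
s=bot.state();print(s['t'],s['tool_pos'],s['opening'])
x,y,z=s['tool_pos']
c=bot.camera('scene');W=cloud(c)
m=(abs(W[...,0]-x)<.045)&(abs(W[...,1]-y)<.016)&(W[...,2]>.004)&(W[...,2]<.1)
q=W[m];print(m.sum(),np.sort(q[:,2])[:12].round(4))
c=bot.camera('top');hsv=cv2.cvtColor(c['image'],cv2.COLOR_RGB2HSV)
mm=((hsv[...,1]<90)&(hsv[...,2]>110)).astype(np.uint8);k,L,S,C=cv2.connectedComponentsWithStats(mm)
for i in range(1,k):
    p=ray(c,*C[i],.018)
    if S[i,4]>60 and .4<p[0]<.7 and abs(p[1])<.26: print(S[i],p.round(4))
for a in [(.633,.064,.005,80)]: print(*go(s,*a))
E
```

```text
8.85 [0.63128146 0.06493756 0.19777901] 0.030051265019388367
413 [0.0242 0.0248 0.0249 0.0251 0.0264 0.0266 0.0267 0.0272 0.0278 0.0278
 0.0282 0.0282]
[313 180  16  44 263] [ 0.583  -0.0082  0.018 ]
[219 193  28  37 301] [0.5488 0.2479 0.018 ]
[389 196  22  32 245] [ 0.5569 -0.235   0.018 ]
[-0.06  0.19  1.98] [-0.   0.  -0.1]
```

Call:
{"api": "apply_moves", "payload": {"plan": [[0, 0.1, 1, 0, 0, 0, 35], [0, 0.1, 1.8, 0, 0, 0, 35], [0, 0.1, 2.0, 0, 0, 0, 35], [0, 0.1, 2.0, 0, 0, 0, 35]]}}

```text
t: 9.35
tool_pos: [0.632, 0.0649, 0.1769]
eef_rot: [-2.408, -2.017, 0.001]
ft_force: [0.9, 0.6, 1.5]
opening: 0.03
grip_force: 0.0
```

```bash
python3 - <<'E'
from h import *
from bench import bot
s=bot.state();print(s['t'],s['tool_pos'],s['ft_force'])
for a in [(.628,.0355,.0045,80),(.616,.0,.0045,81.5),(.594,-.069,.0045,84)]: print(*go(s,*a))
E
```

```text
9.35 [0.63197623 0.06488035 0.17686228] [0.85064224 0.61347233 1.46936762]
[-2.96  0.12 -0.06] [-0.1  0.  -0.1]
[-6.67 -0.43 -0.06] [-0.1  0.  -1.6]
[-13.85  -1.39  -0.06] [-0.1  0.  -4.1]
```

Call:
{"api": "apply_moves", "payload": {"plan": [[-1, 0.05, 0, 0, 0, 0, 35], [-2, 0.1, 0, 0, 0, 0, 35], [-2.8, 0.1, 0, 0, 0, 0, 35], [-3.6, 0, 0, 0, 0, -0.3, 35], [-4.4, -0.1, 0, 0, 0, -0.6, 35], [-5.2, -0.2, 0, 0, 0, -0.9, 35], [-6.0, -0.3, 0, 0, 0, -1.2, 35], [-6.7, -0.4, 0, 0, 0, -1.6, 35]]}}

```text
t: 10.15
tool_pos: [0.6164, -0.001, 0.1776]
eef_rot: [2.38, 2.051, 0.0]
ft_force: [1.1, -0.1, 1.3]
opening: 0.03
grip_force: 0.4
```

```bash
cat >>h.py <<'E'
def small(bot,s):
    "small tray from scene depth: level-top points ahead (-y) of fingers"
    out=[]
    for n in ['scene','top']:
        c=bot.camera(n);W=cloud(c);x,y,_=s['tool_pos'];hsv=cv2.cvtColor(c['image'],cv2.COLOR_RGB2HSV)
        m=(np.hypot(W[...,0]-x+.004,W[...,1]-y+.036)<.05)&(hsv[...,1]<100)&(hsv[...,2]>70)&(W[...,2]>.0155)&(W[...,2]<.021)
        p=W[m][:,:2]*1000
        if m.sum()>10: out.append((n,m.sum(),np.round(cv2.minEnclosingCircle(p.astype(np.float32))[0],1),p.min(0).round(),p.max(0).round()))
    return c,out
E
python3 - <<'E'
from h import *
from bench import bot
s=bot.state();c,o=small(bot,s);print(s['t'],o,s['tool_pos'],s['ft_force'],s['grip_force'])
c=bot.camera('scene');cv2.imwrite('pics/s5.png',cv2.resize(c['image'][120:320,180:440,::-1],None,fx=2.5,fy=2.5))
for a in [(.594,-.069,.0045,84),(.5715,-.14,.0045,87)]: print(*go(s,*a))
E
```

```text
10.15 [('scene', np.int64(277), array([612.9, -32.7]), array([583., -66.]), array([640.,  -7.]))] [ 0.61636463 -0.00104272  0.17761387] [ 1.05085825 -0.07177974  1.29096921] 0.4044149965830002
[-7.05 -1.21  0.01] [ 0.   0.  -2.5]
[-1.441e+01 -2.390e+00  1.000e-02] [ 0.   0.  -5.5]
```

View pics/s5.png

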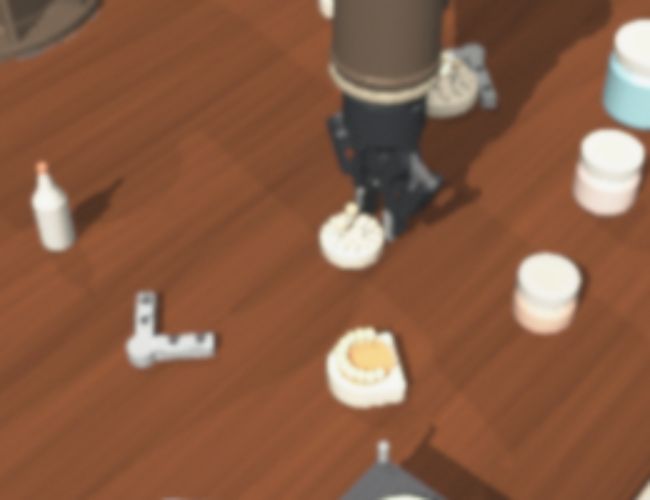

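The small tray at (352,238) rests against both fingertips; the stop's corner is at (140,350). Carrying on.

Call:
{"api": "apply_moves", "payload": {"plan": [[-0.9, -0.15, 0, 0, 0, -0.3, 35], [-1.8, -0.3, 0, 0, 0, -0.6, 35], [-2.7, -0.45, 0, 0, 0, -0.9, 35], [-3.6, -0.6, 0, 0, 0, -1.2, 35], [-4.5, -0.75, 0, 0, 0, -1.6, 35], [-5.4, -0.9, 0, 0, 0, -1.9, 35], [-6.3, -1.05, 0, 0, 0, -2.2, 35], [-7.1, -1.2, 0, 0, 0, -2.5, 35]]}}

```text
t: 11.1
tool_pos: [0.5939, -0.0697, 0.1775]
eef_rot: [-2.335, -2.102, 0.0]
ft_force: [0.5, 0.6, -0.0]
opening: 0.0299
grip_force: 0.3
```

```bash
python3 - <<'E'
from h import *
from bench import bot
s=bot.state();c,o=small(bot,s);print(s['t'],o,s['tool_pos'],s['ft_force'],s['grip_force'])
for a in [(.5675,-.149,.0045,88),(.5595,-.174,.0045,89)]: print(*go(s,*a))
E
```

```text
11.1 [('scene', np.int64(302), array([588.4, -97.9]), array([ 563., -134.]), array([619., -72.]))] [ 0.59392879 -0.06966955  0.17754867] [ 0.49366813  0.56832741 -0.03219471] 0.2681438989884555
[-8.17 -1.8   0.01] [-0.  0. -4.]
[-1.074e+01 -2.330e+00  1.000e-02] [-0.  0. -5.]
```

Call:
{"api": "apply_moves", "payload": {"plan": [[-1.0, -0.3, 0, 0, 0, -0.5, 35], [-2.0, -0.6, 0, 0, 0, -1.0, 35], [-3.0, -0.9, 0, 0, 0, -1.5, 35], [-4.0, -1.2, 0, 0, 0, -2.0, 35], [-5.0, -1.5, 0, 0, 0, -2.5, 35], [-6.0, -1.8, 0, 0, 0, -3.0, 35], [-7.0, -2.1, 0, 0, 0, -3.5, 35], [-7.6, -2.3, 0, 0, 0, -4, 35]]}}

```text
t: 12.0
tool_pos: [0.5629, -0.143, 0.1775]
eef_rot: [-2.26, -2.182, 0.0]
ft_force: [1.4, 0.7, 0.8]
opening: 0.03
grip_force: 0.3
```

```bash
python3 - <<'E'
from h import *
from bench import bot
s=bot.state();c,o=small(bot,s);print(s['t'],o,s['tool_pos'],s['ft_force'],s['grip_force'])
c=bot.camera('scene');cv2.imwrite('pics/s6.png',cv2.resize(c['image'][200:290,200:320,::-1],None,fx=5,fy=5))
for a in [(.559,-.167,.0045,89),(.559,-.174,.0045,89)]: print(*go(s,*a))
E
```

```text
12.0 [('scene', np.int64(332), array([ 563.1, -181.8]), array([ 534., -217.]), array([ 593., -148.]))] [ 0.56292921 -0.14302168  0.17753024] [1.38729603 0.74609392 0.84327189] 0.2661969756763938
[-2.41 -0.31  0.  ] [-0.  0. -1.]
[-3.11 -0.28  0.  ] [-0.  0. -1.]
```

View pics/s6.png

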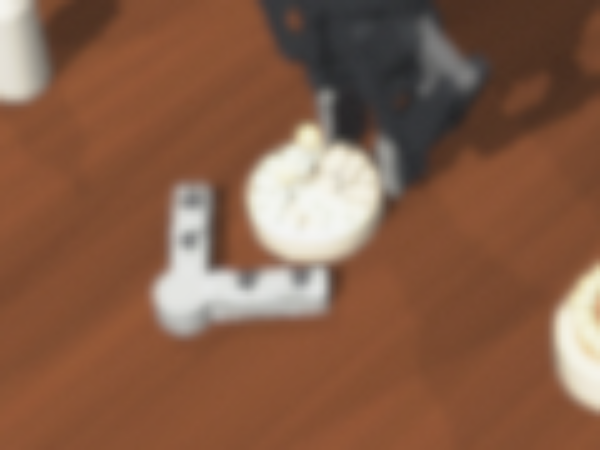

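The tray at (315,200) in the crop is between the bars, centred on the V's axis and about 3 cm short. Creeping in.

Call:
{"api": "apply_moves", "payload": {"plan": [[-0.5, -0.1, 0, 0, 0, -0.2, 35], [-1.0, -0.2, 0, 0, 0, -0.5, 35], [-1.4, -0.25, 0, 0, 0, -0.8, 35], [-1.8, -0.3, 0, 0, 0, -1, 35], [-2.1, -0.3, 0, 0, 0, -1, 35], [-2.3, -0.3, 0, 0, 0, -1, 35], [-2.4, -0.3, 0, 0, 0, -1, 35]]}}

```text
t: 12.85
tool_pos: [0.5595, -0.1661, 0.1775]
eef_rot: [-2.241, -2.202, 0.0]
ft_force: [0.1, 1.5, 0.1]
opening: 0.0303
grip_force: 0.7
```

Call:
{"api": "apply_moves", "payload": {"plan": [[-0.1, 0, 0, 0, 0, 0, 35], [-0.2, 0, 0, 0, 0, 0, 35], [-0.3, 0, 0, 0, 0, 0, 35], [-0.3, 0, 0, 0, 0, 0, 35]]}}

```text
t: 13.25
tool_pos: [0.5589, -0.1679, 0.1774]
eef_rot: [-2.239, -2.2, 0.001]
ft_force: [-2.2, 12.4, 4.3]
opening: 0.0299
grip_force: 5.8
```

Call:
{"api": "apply_moves", "payload": {"plan": [[-0.04, 0, 0, 0, 0, 0, 35], [-0.04, 0, 0, 0, 0, 0, 35], [0.5, 0, 0, 0, 0, 0, 35], [1.5, 0, 0, 0, 0, 0, 35], [3, 0, 0, 0, 0, 0, 35], [4, 0, 0, 0, 0, 0, 35], [4, 0, -4, 0, 0, 0, 35], [4, 0, -8, 0, 0, 0, 35]]}}

```text
t: 14.05
tool_pos: [0.5597, -0.1275, 0.2574]
eef_rot: [-2.238, -2.201, 0.002]
ft_force: [1.1, -0.7, 0.5]
opening: 0.0296
grip_force: 0.0
```

```bash
python3 - <<'E'
from h import *
from bench import bot
s=bot.state();print(s['t'],s['tool_pos'])
for a in [(.559,-.13,.2,89),(.559,-.28,.2,89)]: print(*go(s,*a))
E
```

```text
14.05 [ 0.55969568 -0.12750896  0.25744831]
[ -0.24  -0.1  -11.56] [-0.2 -0.   0.1]
[-15.24   0.15 -11.57] [-0.2 -0.   0.1]
```

Call:
{"api": "apply_moves", "payload": {"plan": [[0, 0, -4, 0, 0, 0, 35], [0, 0, -8, 0, 0, 0, 35], [-3, 0, -11, 0, 0, 0, 35], [-7, 0, -11, 0, 0, 0, 35], [-11, 0, -11, 0, 0, 0, 35], [-15, 0, -11, 0, 0, 0, 35], [-15, 0, -11, 0, 0, 0, 35], [-15, 0, -11, 0, 0, 0, 35]]}}

```text
t: 14.85
tool_pos: [0.5574, -0.279, 0.3672]
eef_rot: [-2.242, -2.2, 0.0]
ft_force: [-0.2, 0.0, -0.9]
opening: 0.03
grip_force: 0.0
```

```bash
python3 - <<'E'
from h import *
from bench import bot
w=bot.camera('wrist');t=bot.camera('top')
a=w['image'][...,::-1][:300];b=cv2.resize(t['image'][170:260,200:392,::-1],(640,300))
cv2.imwrite('pics/f.png',np.vstack([a,b]))
E
```

View pics/f.png

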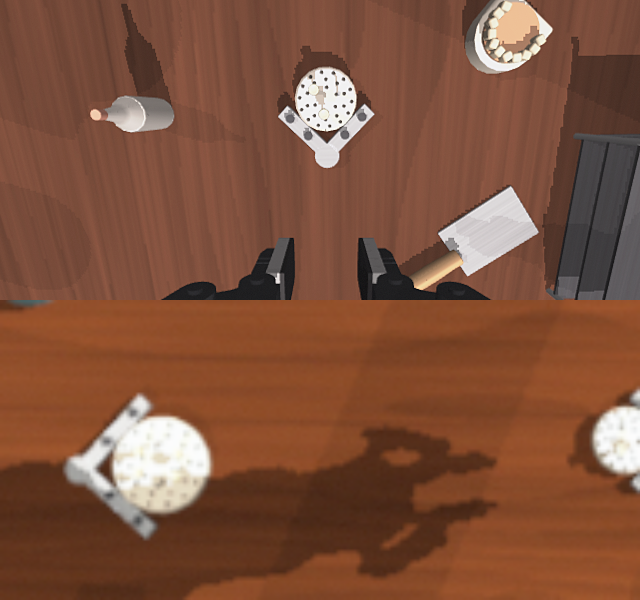

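Both trays are home. The small one at (325,98) rests between its bars and the large one at (161,465) in its V. The final push forces ran along each stop's axis, so both bars were loaded, and nothing else was touched.

```bash
python3 -c "
from bench import bot
print(bot.finish_job())"
```

```text
the job is handed in; nothing more can be done
None
```

Both trays were pushed home against both arms of their stops and the job was handed in at about 15 s; the final force readings and pictures show them seated, and the bystanders were not touched.

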